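Lock the blue lamp case with the slot key

TASK

Of the two spare-lamp cases, the blue-lidded one is still unlocked. Take the orange key from its stand, seat its blade in the slotted screw on the blue lid and turn the screw clockwise to its stop, so that the slot lines up with the white marks; then put the key back upright in its stand. Turn the screw with the key only, keep the fingers off the blue case, and leave the yellow case locked.

Things in the scene. Friction and masses are not known exactly. Their poses are not given: they have to be found in the camera images.
- key: Loose key, 104 mm tall, 0.12 kg. Origin: centre of the blade's lower edge; z up to the handle. Steel blade 24 mm wide along its x, 4 mm thick along y, 18 mm high; round shank 12 mm across; black flange 50 mm across, 55 to 60 mm up; orange flat handle 60 to 104 mm up, 30 mm wide along x, 14 mm thick along y (grip across the 14 mm). Alike when turned half round.
- key_stand: Fixed upright aluminium tube, 70 mm tall, 56 mm across, open bore 36 mm across, on a dark foot 80 mm across. Origin: centre of its underside on the bench, z up. The key hangs in it, its flange on the rim: the key's origin is then 15 mm above the stand's origin. Any key yaw will do.
- case_blue: Fixed grey case, 112 x 112 mm, blue lid, top 45 mm up. Origin: centre of its underside, z up; x runs along the two white marks on the lid. Its captive screw stands on the z axis: round steel head 44 mm across, top 59 mm above the origin, one straight slot right across it, 10 mm wide (14 mm at the chamfered mouth), floor 49 mm above the origin.
- screw_blue (a joint): Blue case's screw, rad, growing clockwise seen from above: 0 unlocked, hard stop at 1.2 locked; starts at 0 to 0.25. Slot direction: (1.2 - value) counterclockwise from the case's x axis. Friction 0.06 N m holds it where left. The blade is loose in the slot: the key turns up to about 0.25 rad before it drives, so it ends up to 0.25 rad past the marks.
- case_yellow: Bystander: the same fixed case with a yellow lid and black marks, same frame and sizes. Either case may stand on the left.
- screw_yellow (a joint): Yellow case's screw, rad, same meaning; already locked (1.1 to 1.2) and must stay so (above 1.0).
Not all that is in view belongs to the job. What is shaped like the key but green, pink or turquoise is not meant.

How it is judged:
By the outcome, as a careful person would: the job done as asked, in the order asked, and still so for the second after the job is handed in, with the robot touching nothing.
It also fails if it takes over 46 s, if anything falls off the work surface, if the arm or the gripper's body presses on something with over 40 N, if the wrist force passes 120 N, or if a joint passes its speed limit or range.

ROBOT

A 6-joint arm with a two-finger parallel gripper is mounted at the origin on a cart in front of the work surface, level with it; the furniture and walls round the work are solid. World frame = base frame: x ahead of the robot, y to its left, z up, the work surface at z = 0. Lengths are in mm, angles in rad, forces in N, time in s.
With the tool pointing down it reaches from about 350 to 925 mm from the base axis. Payload 6.4 kg.
Tool frame: the origin (TCP) lies at the very end of the fingers, on their centre line; the grasp point (between the pads) lies tcp_to_grasp behind it (tcp_to_grasp is the distance from the TCP to the grasp point, in mm); z points along the fingers, y is the line along which they close (so a half turn about z gives the same grasp; the last joint's range is limited). The gripper opens to 94 mm and grips with 3 to 60 N. Pads are 16 mm wide; open, the fingers measure 119 mm over their backs; the gripper's body (75 mm by 177 mm) begins 78 mm behind the grasp point.
Start: joints at [-1.489, 0.245, 1.558, -0, 1.339, -0.174], TCP at [164.467, -628.859, 182.355] pointing down, gripper open.
Joint ranges: [-3.13, 3.13], [-1.02, 2.26], [0.13, 2.54], [-0.95, 4.09], [0.21, 2.88], [-2.74, 2.74]. Speed limits (rad/s): [2.57, 2.57, 3.14, 3.14, 3.14, 3.14].

INTERFACE

Orientations are given as a rotation vector (axis times angle).
In Python, from station import state, get_image, get_calibration, job_done, tcp_to_grasp gives the robot as it stands.
- The arm moves only by the shell command python3 -m jog 'ROWS' [OPENING]. ROWS is a JSON object of lists of equal length, an entry for each row: "xyz": the shift along the tool's x, y, z in units of 3 cm (1.0 is 3 cm), a list of three; "dr": the turn, a rotation vector about the tool's x, y, z in units of 2 pi rad (1.0 is 2 pi rad), a list of three. A call has 1 to 12 rows; each row shifts and turns the commanded pose from where the row before left it, along the tool's axes as they then stand; what a row does not reach is not made up. A row lasts 1/8 s, in which the tool goes at most 62.5 mm and 10.7 degrees, less where a joint would pass 70% of its speed; a pose out of reach is approached as far as the arm can. A call with a number of a shift or a turn outside -1 to 1 is refused whole. A call with a gripper value outside its range is refused whole. OPENING is the closure, from 0 (fully open) to 1 (shut), set as the call begins (- or left out, the last holds). The fingers move at their own pace and stop on an object; the grip force is fixed at half the most. Time passes only in rows, so rows that do not move let the fingers close. It gives the time, the measured TCP pose, the force, the opening and the grip force at its end, in the units of the state.
- state(): the state, without advancing time (a new reading comes with each control period).
- get_image(name): name is "scene" or "side" or "wrist"; returns (picture, depth): 420x560x3 uint8, blue, green, red; 420x560 float32, mm along the optical axis (not along the pixel's ray), 0 where there is no reading.
- get_calibration(name): a dict with "fov_y" (degrees; the focal length in pixels is half the picture's height over the tangent of half this angle, whatever the lens; pixels are square), "cx", "cy" (the principal point, pixels), "extrinsics" (4x4, takes a point from world to camera coordinates); the wrist camera has in their place "hand_eye" (4x4, takes a point from camera to tool coordinates, whose origin is the TCP and whose axes are the flange's). Camera axes: x right, y down, z forward; pixel columns grow to the right and rows downward; lengths in mm; the calibration is good to about 2 mm. A picture is of the moment at which its call begins: read the wrist's pose just before it. get_calibration takes no time and is no camera call.
- job_done(): hands the job in; it is judged then, once.
The state is a dict: "time_s": time; "qpos": joint angles; "joint_vel": joint speeds; "effort": joint torques, N m; "eef_pos": TCP position; "tool_rot": TCP orientation; "ft_force": force on the tool from outside, world axes, zero at the start; "ft_torque": the same for the moment, N m; "opening": finger opening in mm; "grasp_force": force on a finger pad.
Only numpy, scipy, OpenCV 4.12 (cv2) and the standard library are available. Lean on these libraries where they do the work, as an engineer would, in place of code of your own. Each camera call takes 0.05 s, during which the arm holds its last target. There are 200 camera calls.

## Working session

There is one attempt and no reset: what is moved stays moved. The work goes in short steps, Python scripts to look and compute and a shell command to move; the robot and the scene stay as the last step left them, time stands still between calls to the robot, and variables do not carry over. Pictures are saved under pics/ and viewed, at most 10 in all, crops included, and the job is handed in when it is done.

```bash
mkdir -p pics; ls; python3 - <<'E'
from station import *
import cv2,numpy as np
s=state();print(s['time_s'],s['eef_pos'],s['tool_rot'],s['opening'],tcp_to_grasp if not callable(tcp_to_grasp) else tcp_to_grasp())
for n in("scene","side"):
    p,d=get_image(n);cv2.imwrite(f"pics/{n}0.png",p);np.save(f"pics/{n}0.npy",d)
    c=get_calibration(n);print(n,c)
print(get_calibration("wrist"))
E
```

```text
pics
0.0 [ 164.43881129 -628.20356587  181.27485176] [-3.11405660e+00 -4.00516465e-01 -1.40636997e-04] 94.02424721613666 18.8
scene {'fov_y': 47.72137671694204, 'cx': 282.0602578160785, 'cy': 215.70030199507454, 'extrinsics': array([[-8.88444283e-01, -4.58790076e-01,  1.33575016e-02,
         4.63343076e+02],
       [-2.59594351e-01,  4.78276785e-01, -8.38964892e-01,
         2.10717648e+02],
       [ 3.78520184e-01, -7.48841094e-01, -5.44021587e-01,
         7.41515309e+02],
       [ 0.00000000e+00,  0.00000000e+00,  0.00000000e+00,
         1.00000000e+00]])}
side {'fov_y': 47.218535609764814, 'cx': 279.5474481240755, 'cy': 202.53863489191997, 'extrinsics': array([[ 9.73943842e-01, -2.26788795e-01, -4.85173431e-04,
        -4.99246465e+02],
       [-1.12880182e-01, -4.82905912e-01, -8.68366250e-01,
         1.12146224e+02],
       [ 1.96701442e-01,  8.45794729e-01, -4.95923200e-01,
         8.06990287e+02],
       [ 0.00000000e+00,  0.00000000e+00,  0.00000000e+00,
         1.00000000e+00]])}
{'fov_y': 70.53790935538916, 'cx': 277.21942000912367, 'cy': 209.9724863793374, 'hand_eye': array([[-1.21461492e-03, -9.73564170e-01, -2.28410447e-01,
         6.61219730e+01],
       [ 9.99999061e-01, -1.32735723e-03,  3.39974194e-04,
         7.47961857e-01],
       [-6.34168951e-04, -2.28409820e-01,  9.73564868e-01,
        -2.03088887e+02],
       [ 0.00000000e+00,  0.00000000e+00,  0.00000000e+00,
         1.00000000e+00]])}
```

View pics/scene0.png

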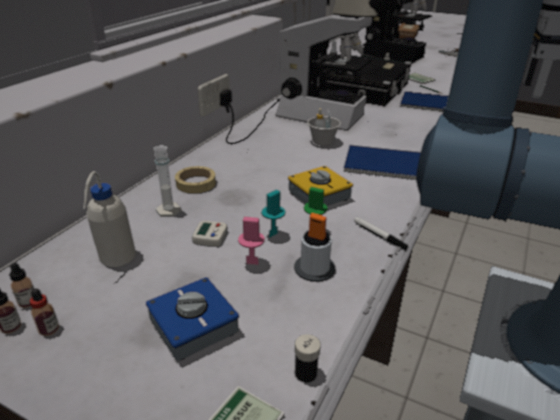

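View pics/side0.png

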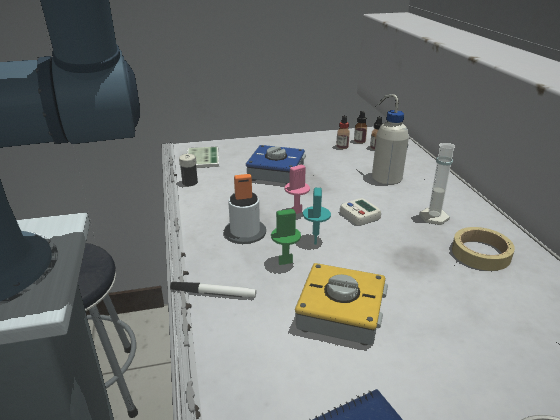

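The scene view shows the orange key at (317,228) in its stand at (316,255), the blue case at (192,315) and the yellow one at (320,185). In the side view the key is at (243,187) and the blue case at (277,160).

```bash
cat > h.py <<'E'
import numpy as np,cv2
from scipy.spatial.transform import Rotation as R
from station import *
def cam(n,s=None):
    c=get_calibration(n);f=210/np.tan(np.radians(c['fov_y'])/2)
    if n=='wrist':
        T=np.eye(4);T[:3,:3]=R.from_rotvec(s['tool_rot']).as_matrix();T[:3,3]=s['eef_pos'];C=T@c['hand_eye']
    else: C=np.linalg.inv(c['extrinsics'])
    return f,c['cx'],c['cy'],C
def ray(K,u,v):
    f,cx,cy,C=K;u=np.asarray(u,float);v=np.asarray(v,float)
    return C[:3,3],np.stack([(u-cx)/f,(v-cy)/f,np.ones_like(u)],-1)@C[:3,:3].T
def onplane(K,u,v,z):
    o,d=ray(K,u,v);return o+d*((z-o[2])/d[...,2])[...,None]
def pts(K,D,m):
    v,u=np.nonzero(m&(D>0));o,d=ray(K,u,v);return o+d*D[v,u][:,None]
def hue(p,lo,hi,smin=140,vmin=50):
    return cv2.inRange(cv2.cvtColor(p,cv2.COLOR_BGR2HSV),(lo,smin,vmin),(hi,255,255))>0
def biggest(m):
    n,l,st,_=cv2.connectedComponentsWithStats(m.astype(np.uint8));return l==1+np.argmax(st[1:,4])
E
python3 - <<'E'
from h import *
for n in("scene","side"):
    p=cv2.imread(f"pics/{n}0.png");D=np.load(f"pics/{n}0.npy");K=cam(n)
    o=biggest(hue(p,4,14));P=pts(K,D,o)
    print(n,'orange',o.sum(),P.mean(0).round(),P.min(0).round(),P.max(0).round())
    m=hue(p,105,125)
    x,y=(192,315) if n=="scene" else (277,160)
    w=np.zeros_like(m);w[y-50:y+40,x-60:x+60]=1
    P=pts(K,D,biggest(m&w));Q=P[abs(P[:,2]-45)<8]
    print('blue z',np.percentile(P[:,2],[5,50,95]).round(),len(Q),cv2.minAreaRect(Q[:,:2].astype(np.float32)))
    # stand rim / black flange pixels: points z in 60..85 near key
    A=pts(K,D,np.ones(D.shape,bool));k=pts(K,D,o).mean(0)
    S=A[(np.hypot(*(A[:,:2]-k[:2]).T)<45)&(A[:,2]>66)&(A[:,2]<85)];print('flange',len(S),S.mean(0).round(),S.min(0).round(),S.max(0).round())
E
```

```text
scene orange 373 [445.  17. 100.] [431.   6.  73.] [465.  20. 122.]
blue z [42. 45. 47.] 2646 ((556.7490844726562, 245.12586975097656), (107.68334197998047, 109.48326110839844), 62.45939636230469)
flange 422 [442.  22.  74.] [418. -10.  66.] [472.  40.  85.]
side orange 162 [451.   6. 108.] [434.   2.  79.] [462.  16. 122.]
blue z [45. 46. 48.] 484 ((559.24462890625, 238.64462280273438), (105.50868225097656, 106.27628326416016), 61.79466247558594)
flange 408 [446.  -1.  74.] [421. -18.  66.] [475.  30.  85.]
```

```bash
python3 -m jog '{"xyz":[[0.76,-0.96,-0.08],[0.76,-0.96,-0.08],[0.76,-0.96,-0.08],[0.76,-0.96,-0.08],[0.76,-0.96,-0.08],[0.76,-0.96,-0.08],[0.76,-0.96,-0.08],[0.76,-0.96,-0.08],[0.76,-0.96,-0.08],[0.76,-0.96,-0.08],[0.76,-0.96,-0.08],[0.76,-0.96,-0.08]],"dr":[[0,0,0],[0,0,0],[0,0,0],[0,0,0],[0,0,0],[0,0,0],[0,0,0],[0,0,0],[0,0,0],[0,0,0],[0,0,0],[0,0,0]]}'
python3 -m jog '{"xyz":[[0.76,-0.96,0],[0.76,-0.96,0],[0.76,-0.96,0],[0.76,-0.96,0],[0.76,-0.96,0],[0.76,-0.96,0],[0.76,-0.96,0],[0,0,0]],"dr":[[0,0,0],[0,0,0],[0,0,0],[0,0,0],[0,0,0],[0,0,0],[0,0,0],[0,0,0]]}'
```

```text
time_s: 1.6
eef_pos: [341.8, -224.0, 210.9]
tool_rot: [-3.116, -0.4, 0.0]
ft_force: [0.3, -0.3, 0.2]
opening: 94.1
grasp_force: 0.0
time_s: 2.6
eef_pos: [445.1, 11.7, 210.7]
tool_rot: [-3.115, -0.406, 0.002]
ft_force: [-0.2, -0.2, -0.3]
opening: 93.9
grasp_force: 0.0
```

```bash
python3 - <<'E'
from h import *
s=state();p,D=get_image("wrist");cv2.imwrite("pics/w1.png",p);np.save("pics/w1.npy",D);K=cam("wrist",s)
o=biggest(hue(p,4,14));P=pts(K,D,o);print(P.mean(0),P.max(0),P.min(0))
T=P[P[:,2]>P[:,2].max()-8];print(len(T),T.mean(0),cv2.minAreaRect(T[:,:2].astype(np.float32)))
print(s['eef_pos'])
E
```

```text
[449.96035247  11.02173521 117.35711226] [463.60970567  17.8157986  121.35979063] [4.03533967e+02 2.81028914e-01 5.97632132e-01]
377 [449.12058768  10.98035119 119.29323595] ((448.58111572265625, 10.867433547973633), (29.656145095825195, 13.676145553588867), 0.050084188580513)
[445.09613574  11.7222526  210.71743732]
```

View pics/w1.png

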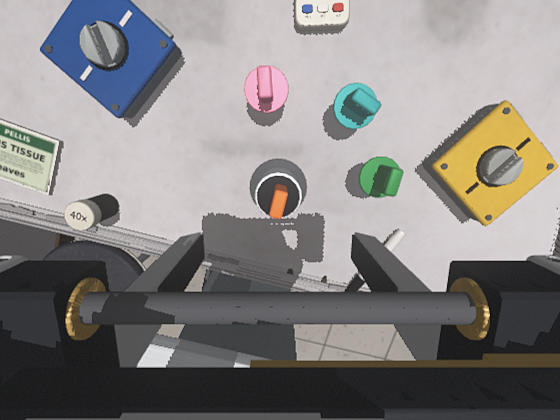

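The wrist view shows the key's orange handle at (279,202) with the stand ring around it, the blue screw at (102,43) and the yellow screw at (500,165). The handle top measures 30x14 mm at z=119, as it should.

```bash
cat >> h.py <<'E'
def case(p,D,K,c0):
    """marks -> centre and x axis; dark slot on the head -> slot direction"""
    hsv=cv2.cvtColor(p,cv2.COLOR_BGR2HSV);v,u=np.mgrid[:420,:560]
    L=onplane(K,u,v,45.);H=onplane(K,u,v,59.)
    r=np.hypot(*(L[...,:2]-c0).transpose(2,0,1))
    m=(r>28)&(r<52)&(hsv[...,2]>170)&(hsv[...,1]<60)
    n,l,st,ce=cv2.connectedComponentsWithStats(m.astype(np.uint8))
    k=[i for i in 1+np.argsort(-st[1:,4])[:2]]
    print('mark areas',st[k,4]);M=[L[l==i][:,:2].mean(0) for i in k]
    c=(M[0]+M[1])/2;d=M[0]-M[1];a=np.degrees(np.arctan2(d[1],d[0]))%180
    # screw head from depth
    P=pts(K,D,r<45);T=P[(P[:,2]>55.5)&(P[:,2]<63)]
    (hx,hy),hr=cv2.minEnclosingCircle(T[:,:2].astype(np.float32))
    F=P[(P[:,2]>46)&(P[:,2]<54)&(np.hypot(*(P[:,:2]-[hx,hy]).T)<20)]
    print('marks',M,'len',np.linalg.norm(d),'centre',c,'xang',a);print('head',hx,hy,hr,T[:,2].mean(),'lid z',np.median(P[:,2]))
    for nm,Q in(('depth slot',F),('dark slot',H[(np.hypot(*(H[...,:2]-[hx,hy]).transpose(2,0,1))<17)&(hsv[...,2]<75)])):
        if len(Q)>8:
            w,V=np.linalg.eigh(np.cov(Q[:,:2].T));print(nm,len(Q),Q.mean(0),np.sqrt(w),np.degrees(np.arctan2(V[1,1],V[0,1]))%180)
E
python3 - <<'E'
from h import *
s=state();print(s['qpos']);p,D=get_image("wrist");K=cam("wrist",s)
case(p,D,K,[558,242])
E
```

```text
[-2.31511343e-01 -2.85633406e-01  2.02820447e+00 -4.15346365e-04
  1.40009637e+00  1.08139568e+00]
mark areas [90 78]
marks [array([593.7043525, 224.1512882]), array([525.93632893, 260.12261924])] len 76.72314954483522 centre [559.82034072 242.13695372] xang 152.040595131725
head 560.2293090820312 241.00357055664062 22.494827270507812 58.99040886255789 lid z 45.995776984025895
depth slot 306 [558.76585861 242.94858031  50.20465957] [ 2.30937913 11.4137809 ] 33.88067337244317
```

```bash
python3 -m jog '{"xyz":[[0.12,0.06,0.5],[0,0,0.9],[0,0,0.9],[0,0,0.9],[0,0,0.9],[0,0,0]],"dr":[[0,0,0.02],[0,0,0.0212],[0,0,0],[0,0,0],[0,0,0],[0,0,0]]}'
```

```text
time_s: 3.45
eef_pos: [446.9, 8.7, 86.2]
tool_rot: [-3.141, 0.008, 0.008]
ft_force: [-0.4, 0.7, -0.3]
opening: 94.1
grasp_force: 0.0
```

The marks are 77 mm apart, the head is 22.5 mm in radius at z=59 and the lid is at z=46, so the measurements match the given sizes. The blue case is centred at (560,242) with its x axis at -28°. The slot is at 34°, so the screw value is about 0.12. Grasping next.

```bash
python3 -m jog '{"xyz":[[0.06,-0.08,0.15],[0,0,0.03],[0,0,0]],"dr":[[0,0,0],[0,0,0],[0,0,0]]}'
python3 -m jog '{"xyz":[[0,0,0],[0,0,0],[0,0,0],[0,0,0],[0,0,0],[0,0,0]],"dr":[[0,0,0],[0,0,0],[0,0,0],[0,0,0],[0,0,0],[0,0,0]]}' 1
```

```text
time_s: 3.82
eef_pos: [451.4, 11.6, 83.5]
tool_rot: [3.141, -0.005, 0.002]
ft_force: [0.4, 0.2, 0.1]
opening: 93.7
grasp_force: 0.0
time_s: 4.58
eef_pos: [450.9, 11.7, 82.7]
tool_rot: [-3.142, 0.005, 0.0]
ft_force: [-0.0, 0.1, 0.7]
opening: 37.8
grasp_force: 0.0
```

```bash
python3 -m jog '{"xyz":[[0,0,0],[0,0,0],[0,0,0],[0,0,0],[0,0,0]],"dr":[[0,0,0],[0,0,0],[0,0,0],[0,0,0],[0,0,0]]}' 1
```

```text
time_s: 5.2
eef_pos: [450.8, 11.7, 82.8]
tool_rot: [-3.142, 0.005, 0.0]
ft_force: [-0.9, 0.6, -0.5]
opening: 13.9
grasp_force: 30.0
```

```bash
python3 -m jog '{"xyz":[[0,0,-0.4],[0,0,-0.9],[0,0,-0.9],[0,0,-0.9],[0,0,-0.6],[0.28,-0.94,0],[0.28,-0.94,0],[0.28,-0.94,0],[0.28,-0.94,0],[0.28,-0.94,0],[0.28,-0.94,0],[0.28,-0.94,0]],"dr":[[0,0,0],[0,0,0],[0,0,0],[0,0,0],[0,0,0],[0,0,0],[0,0,0],[0,0,0],[0,0,0],[0,0,0],[0,0,0],[0,0,0]]}'
python3 -m jog '{"xyz":[[0,0,0],[0,0,0],[0,0,0],[0,0,0],[0,0,0],[0,0,0]],"dr":[[0,0,-0.0236],[0,0,-0.0236],[0,0,-0.0236],[0,0,-0.0236],[0,0,0],[0,0,0]]}'
python3 - <<'E'
from h import *
s=state();print(s['qpos'].round(3),s['eef_pos'],R.from_rotvec(s['tool_rot']).as_matrix().round(3));p,D=get_image("wrist");K=cam("wrist",s)
cv2.imwrite("pics/w2.png",p)
case(p,D,K,[560,242])
o=biggest(hue(p,4,14));P=pts(K,D,o);z=np.percentile(P[:,2],95);T=P[abs(P[:,2]-z)<4]
print('key top z',z,len(T),T.mean(0),cv2.minAreaRect(T[:,:2].astype(np.float32)))
E
```

```text
time_s: 6.7
eef_pos: [510.2, 209.9, 193.7]
tool_rot: [3.141, -0.005, -0.001]
ft_force: [0.2, -0.1, -1.2]
opening: 14.1
grasp_force: 30.0
time_s: 7.45
eef_pos: [510.2, 208.9, 193.7]
tool_rot: [-3.007, -0.91, 0.001]
ft_force: [0.9, -0.2, -1.6]
opening: 13.8
grasp_force: 30.0
[0.183 0.004 1.801 0.    1.337 1.166] [510.178312   208.89372473 193.71259553] [[ 0.832  0.555 -0.   ]
 [ 0.555 -0.832 -0.   ]
 [-0.    -0.    -1.   ]]
mark areas [85 81]
marks [array([592.88805457, 223.82612242]), array([525.83932053, 259.3494087 ])] len 75.87777411382142 centre [559.36368755 241.58776556] xang 152.08477870646504
head 559.9801635742188 241.57391357421875 21.892183303833008 59.31161147093389 lid z 46.05059449198015
depth slot 319 [560.31638925 241.47420262  50.04830566] [ 2.92418391 11.48661312] 33.51658887809646
key top z 231.39783891895402 987 [509.19751589 207.10024655 230.28312079] ((508.5382080078125, 206.8368377685547), (29.174991607666016, 13.149826049804688), 34.03981399536133)
```

View pics/w2.png

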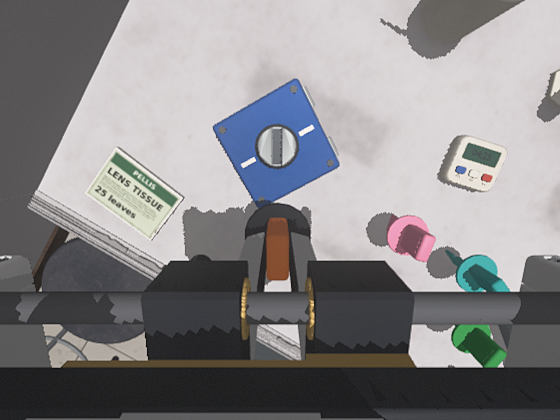

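The wrist view shows the slot at (277,146) in line with the held key's handle at (278,250). Key to screw is 62 mm along tool x and about 0 in y, and the yaws agree at 34°.

```bash
python3 -m jog '{"xyz":[[0.69,0,0],[0.69,-0.01,0],[0.69,0,0],[0,0,0.7],[0,0,0.7],[0,0,0.6],[0,0,0]],"dr":[[0,0,0],[0,0,0],[0,0,0],[0,0,0],[0,0,0],[0,0,0],[0,0,0]]}'
python3 - <<'E'
from h import *
s=state();print(s['eef_pos'])
for n in("scene","side"):
    p,D=get_image(n);cx,cy=(195,270) if n=="scene" else (277,130)
    cv2.imwrite(f"pics/{n}3.png",cv2.resize(p[max(cy-70,0):cy+70,cx-90:cx+90],None,fx=3,fy=3,interpolation=2))
a=[cv2.imread(f"pics/{n}3.png")[:390,80:460] for n in("scene","side")];cv2.imwrite("pics/both3.png",np.hstack(a))
E
```

```text
time_s: 8.38
eef_pos: [559.6, 243.0, 130.9]
tool_rot: [-3.006, -0.913, 0.008]
ft_force: [0.5, 0.2, -0.6]
opening: 13.7
grasp_force: 30.0
[559.61107057 243.04887767 130.8559576 ]
```

View pics/both3.png

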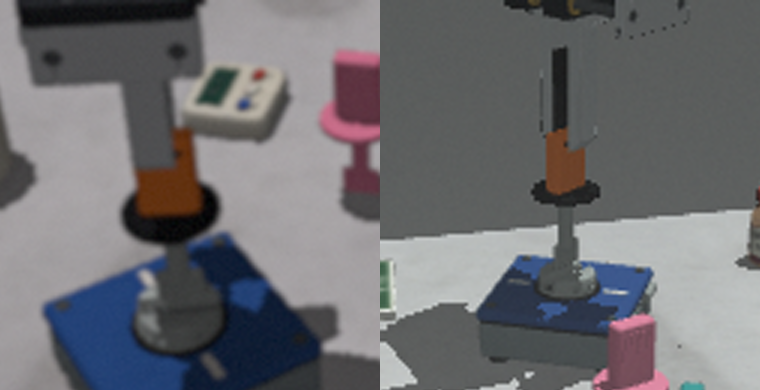

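The blade stands centred over the screw in both views and in line with the slot. Lowering it.

```bash
python3 -m jog '{"xyz":[[0.05,0,0.15],[0,0,0.15],[0,0,0.1],[0,0,0]],"dr":[[0,0,0],[0,0,0],[0,0,0],[0,0,0]]}'
```

```text
time_s: 8.98
eef_pos: [562.7, 244.5, 121.4]
tool_rot: [-3.006, -0.914, 0.001]
ft_force: [1.3, -0.4, -1.0]
opening: 13.7
grasp_force: 30.0
```

```bash
python3 -m jog '{"xyz":[[-0.04,0,0.09],[0,0,0]],"dr":[[0,0,0],[0,0,0]]}'
python3 -m jog '{"xyz":[[0,0,0],[0,0,0],[0,0,0],[0,0,0],[0,0,0],[0,0,0],[0,0,0],[0,0,0],[0,0,0],[0,0,0]],"dr":[[0,0,0.015],[0,0,0.015],[0,0,0.015],[0,0,0.015],[0,0,0.015],[0,0,0.015],[0,0,0.015],[0,0,0.015],[0,0,0.015],[0,0,0]]}'
python3 - <<'E'
from h import *
s=state();M=R.from_rotvec(s['tool_rot']).as_matrix();print(np.degrees(np.arctan2(M[1,0],M[0,0])),s['ft_torque'],s['qpos'][5])
E
```

```text
time_s: 9.22
eef_pos: [561.7, 243.8, 118.8]
tool_rot: [-3.006, -0.913, 0.001]
ft_force: [-0.1, -0.2, -1.9]
opening: 13.5
grasp_force: 30.0
time_s: 10.48
eef_pos: [562.0, 243.0, 119.1]
tool_rot: [3.114, -0.402, 0.0]
ft_force: [-0.9, -3.9, -1.1]
opening: 13.7
grasp_force: 30.1
-14.710078875830119 [-0.99310441  0.0867683   0.06072365] 2.0523484293907854
```

```bash
python3 -m jog '{"xyz":[[0,0,0],[0,0,0],[0,0,0],[0,0,0],[0,0,0],[0,0,0]],"dr":[[0,0,0.012],[0,0,0.012],[0,0,0.012],[0,0,0.012],[0,0,0.012],[0,0,0]]}'
python3 - <<'E'
from h import *
s=state();M=R.from_rotvec(s['tool_rot']).as_matrix();print(np.degrees(np.arctan2(M[1,0],M[0,0])),s['ft_torque'],s['qpos'][5])
E
python3 -m jog '{"xyz":[[0,0,0],[0,0,0],[0,0,0]],"dr":[[0,0,0.01],[0,0,0.005],[0,0,0]]}'
python3 - <<'E'
from h import *
s=state();M=R.from_rotvec(s['tool_rot']).as_matrix();print(np.degrees(np.arctan2(M[1,0],M[0,0])),s['ft_torque'],s['qpos'][5])
E
```

```text
time_s: 11.22
eef_pos: [561.8, 243.1, 119.2]
tool_rot: [2.984, -0.977, -0.0]
ft_force: [-1.6, -5.0, 0.8]
opening: 13.5
grasp_force: 30.2
-36.25600574866055 [-1.17229566  0.4218245   0.05245493] 2.4283735963682145
time_s: 11.6
eef_pos: [561.9, 243.6, 119.2]
tool_rot: [2.935, -1.118, -0.0]
ft_force: [-1.4, -5.8, 1.5]
opening: 14.0
grasp_force: 30.2
-41.711743965367404 [-1.28998879  0.5049436   0.05898743] 2.523472232507125
```

```bash
C='from h import *
s=state();M=R.from_rotvec(s["tool_rot"]).as_matrix();print(np.degrees(np.arctan2(M[1,0],M[0,0])),s["ft_torque"],s["qpos"][5])'
python3 -m jog '{"xyz":[[0,0,0],[0,0,0]],"dr":[[0,0,0.006],[0,0,0]]}' | grep force; python3 -c "$C"
python3 -m jog '{"xyz":[[0,0,0],[0,0,0]],"dr":[[0,0,0.006],[0,0,0]]}' |grep force; python3 -c "$C"
```

```text
ft_force: [-2.1, -4.9, 2.2]
grasp_force: 30.2
-43.86961875360563 [-1.27429801  0.48149975  0.04599283] 2.561145823485968
ft_force: [-1.6, -4.9, 1.8]
grasp_force: 30.3
-46.03168995368748 [-1.26486924  0.58602698  0.10906521] 2.598922873299953
```

```bash
C='from h import *
s=state();M=R.from_rotvec(s["tool_rot"]).as_matrix();print(np.degrees(np.arctan2(M[1,0],M[0,0])),s["ft_torque"],s["qpos"][5])'
python3 -m jog '{"xyz":[[0,0,0],[0,0,0]],"dr":[[0,0,0.005],[0,0,0]]}' | grep force; python3 -c "$C"
```

```text
ft_force: [-2.2, -3.9, 1.3]
grasp_force: 30.3
-47.89002850825866 [-1.00205706  0.4942653   0.17472518] 2.6312877925002196
```

The torque is climbing above friction (0.05, 0.11, 0.17 N m), so the screw is at its stop. I'll ease back inside the slack, lift, and check.

```bash
python3 -m jog '{"xyz":[[0,0,0],[0,0,0],[0,0,-0.2],[0,0,-0.3],[0,0,-0.6],[0,0,-0.8],[0,0,-0.6],[-0.22,0.65,0],[-0.22,0.65,0],[-0.22,0.65,0]],"dr":[[0,0,-0.014],[0,0,-0.014],[0,0,0],[0,0,0],[0,0,0],[0,0,0],[0,0,0],[0,0,0],[0,0,0],[0,0,0]]}'
python3 -m jog '{"xyz":[[0,0,0],[0,0,0],[0,0,0],[0,0,0],[0,0,0],[0,0,0]],"dr":[[0,0,-0.026],[0,0,-0.026],[0,0,-0.026],[0,0,-0.026],[0,0,0],[0,0,0]]}'
python3 - <<'E'
from h import *
s=state();p,D=get_image("wrist");K=cam("wrist",s)
cv2.imwrite("pics/w4.png",p)
case(p,D,K,[560,242])
o=biggest(hue(p,4,14));P=pts(K,D,o);z=np.percentile(P[:,2],95);T=P[abs(P[:,2]-z)<4]
print(s['eef_pos'],'key top z',z,len(T),T.mean(0),cv2.minAreaRect(T[:,:2].astype(np.float32)))
E
```

```text
time_s: 13.6
eef_pos: [510.2, 209.8, 195.1]
tool_rot: [-2.971, 1.018, -0.002]
ft_force: [-0.1, -1.0, -1.6]
opening: 13.8
grasp_force: 29.9
time_s: 14.35
eef_pos: [510.6, 210.0, 194.5]
tool_rot: [-3.141, 0.014, -0.001]
ft_force: [0.5, 0.1, -1.8]
opening: 13.6
grasp_force: 29.9
mark areas [88 73]
marks [array([592.97095173, 223.85512385]), array([525.54066559, 259.64676595])] len 76.34058640565821 centre [559.25580866 241.7509449 ] xang 152.04087196356014
head 560.0125122070312 241.3418731689453 22.048507690429688 59.290525428407214 lid z 46.02846530307116
depth slot 300 [560.02521619 241.5364774   49.99144195] [ 2.85728838 11.38806898] 152.16220872558043
[510.58941002 209.95921646 194.54759058] key top z 232.17982963642993 997 [509.35334179 209.23283406 231.02470452] ((508.3843078613281, 209.3596649169922), (13.156855583190918, 29.642560958862305), 89.82665252685547)
```

View pics/w4.png

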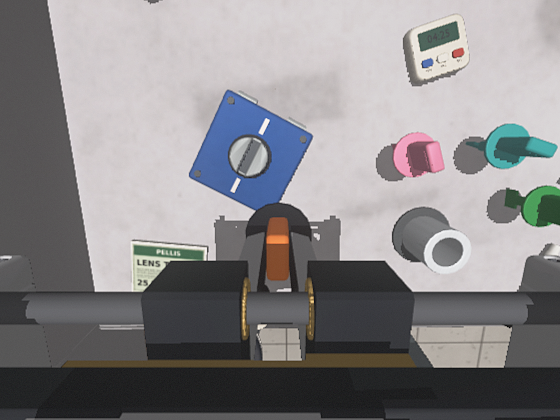

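The slot now lies along the white marks at (249,155), at 152.2° against 152.0°, so the screw is locked. The empty stand's rim is at (446,250) and I'll measure it.

```bash
python3 - <<'E'
from h import *
s=state();p,D=get_image("wrist");K=cam("wrist",s)
m=np.zeros(D.shape,bool);m[215:285,405:485]=1
P=pts(K,D,m);T=P[abs(P[:,2]-70)<4];print(len(T),T.mean(0),cv2.minEnclosingCircle(T[:,:2].astype(np.float32)))
# algebraic bore/outer check
c=np.array(cv2.minEnclosingCircle(T[:,:2].astype(np.float32))[0]);r=np.hypot(*(T[:,:2]-c).T);print(np.percentile(r,[1,5,50,95,99]))
E
```

```text
1104 [449.53051589  11.79701633  70.26962396] ((448.3943786621094, 10.430336952209473), 28.685087203979492)
[17.28101323 17.81181556 23.21078734 27.85075975 28.29010791]
```

```bash
python3 -m jog '{"xyz":[[-0.277,0.95,0],[-0.277,0.95,0],[-0.277,0.95,0],[-0.277,0.95,0],[-0.277,0.95,0],[-0.277,0.95,0],[-0.277,0.95,0],[0,0,0.7],[0,0,0.6],[0,0,0]],"dr":[[0,0,0],[0,0,0],[0,0,0],[0,0,0],[0,0,0],[0,0,0],[0,0,0],[0,0,0],[0,0,0],[0,0,0]]}'
python3 - <<'E'
from h import *
s=state();print(s['eef_pos'],s['tool_rot'])
p,D=get_image("wrist");K=cam("wrist",s);o=biggest(hue(p,4,14));P=pts(K,D,o);z=np.percentile(P[:,2],95);T=P[abs(P[:,2]-z)<4]
print(z,cv2.minAreaRect(T[:,:2].astype(np.float32)))
a=[]
for n,(x,y) in(("scene",(316,235)),("side",(244,190))):
    p,D=get_image(n);a.append(cv2.resize(p[y-75:y+45,x-60:x+60],None,fx=3,fy=3,interpolation=2))
cv2.imwrite("pics/both5.png",np.hstack(a))
E
```

```text
time_s: 15.7
eef_pos: [449.6, 11.2, 153.3]
tool_rot: [-3.141, 0.011, 0.006]
ft_force: [0.3, -0.2, -0.9]
opening: 13.8
grasp_force: 29.9
[449.60602037  11.24810437 153.30027724] [-3.14065727  0.01080198  0.00582155]
190.9145515435358 ((447.8438415527344, 10.648139953613281), (13.188874244689941, 29.332561492919922), 89.92847442626953)
```

View pics/both5.png

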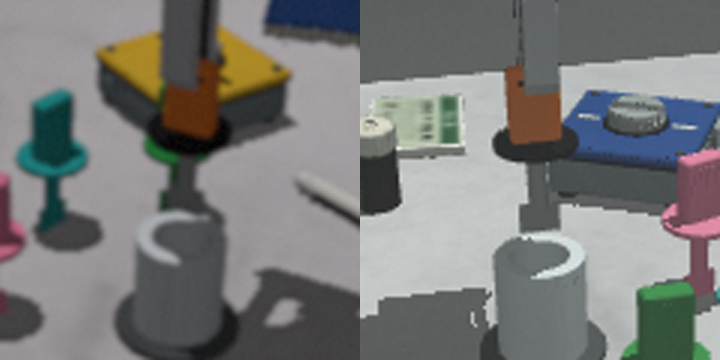

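The key hangs upright above the bore in both views, and the measured offset is under 1 mm. Lowering it into the stand.

```bash
python3 -m jog '{"xyz":[[0,0,0.4],[0,0,0.5],[0,0,0.5],[0,0,0.5],[0,0,0.25],[0,0,0.1],[0,0,0]],"dr":[[0,0,0],[0,0,0],[0,0,0],[0,0,0],[0,0,0],[0,0,0],[0,0,0]]}'
```

```text
time_s: 16.73
eef_pos: [451.1, 10.7, 87.7]
tool_rot: [3.142, -0.011, 0.0]
ft_force: [-0.2, -0.8, -1.5]
opening: 13.7
grasp_force: 29.9
```

```bash
python3 -m jog '{"xyz":[[0,0,0.1],[0,0,0.04],[0,0,0]],"dr":[[0,0,0],[0,0,0],[0,0,0]]}'
```

```text
time_s: 17.1
eef_pos: [450.9, 10.7, 83.4]
tool_rot: [-3.142, 0.011, -0.0]
ft_force: [1.5, -0.6, -0.6]
opening: 13.4
grasp_force: 29.9
```

```bash
python3 -m jog '{"xyz":[[0,0,0.03],[0,0,0]],"dr":[[0,0,0],[0,0,0]]}'
```

```text
time_s: 17.35
eef_pos: [451.3, 10.6, 83.1]
tool_rot: [3.141, -0.011, 0.001]
ft_force: [-1.6, -0.7, 3.5]
opening: 13.4
grasp_force: 29.9
```

Contact shows at +3.5 N, so the flange is on the rim. Releasing, then rising.

```bash
python3 -m jog '{"xyz":[[0,0,0],[0,0,0],[0,0,0],[0,0,0],[0,0,0],[0,0,0],[0,0,0],[0,0,0]],"dr":[[0,0,0],[0,0,0],[0,0,0],[0,0,0],[0,0,0],[0,0,0],[0,0,0],[0,0,0]]}' 0
python3 -m jog '{"xyz":[[0,0,-0.3],[0,0,-0.9],[0,0,-0.9],[0,0,-0.9],[0,0,-0.9],[0,0,0],[0,0,0]],"dr":[[0,0,0],[0,0,0],[0,0,0],[0,0,0],[0,0,0],[0,0,0],[0,0,0]]}'
python3 - <<'E'
from h import *
s=state();p,D=get_image("wrist");K=cam("wrist",s);o=biggest(hue(p,4,14));P=pts(K,D,o);z=np.percentile(P[:,2],95);T=P[abs(P[:,2]-z)<4]
print(z,cv2.minAreaRect(T[:,:2].astype(np.float32)));case(p,D,K,[560,242])
a=[]
for n,(x,y) in(("scene",(316,235)),("side",(244,190))):
    q,D=get_image(n);a.append(cv2.resize(q[y-75:y+45,x-60:x+60],None,fx=3,fy=3,interpolation=2))
cv2.imwrite("pics/both6.png",np.hstack(a))
E
```

```text
time_s: 18.35
eef_pos: [450.9, 10.7, 82.5]
tool_rot: [-3.142, 0.011, -0.0]
ft_force: [0.2, 0.3, 0.9]
opening: 90.4
grasp_force: 0.0
time_s: 19.23
eef_pos: [450.4, 10.9, 198.6]
tool_rot: [-3.141, 0.011, 0.002]
ft_force: [0.4, 0.2, -0.7]
opening: 94.1
grasp_force: 0.0
120.65027263880108 ((449.3021545410156, 9.409931182861328), (11.857625961303711, 29.151565551757812), 89.64070892333984)
mark areas [88 73]
marks [array([593.4793199 , 224.43124557]), array([526.1364875 , 260.04307105])] len 76.17912567631701 centre [559.8079037  242.23715831] xang 152.12949185246666
head 560.654052734375 240.3872528076172 22.619003295898438 58.91184701825348 lid z 45.966629733862646
depth slot 262 [562.63642292 243.48847467  50.48332973] [ 1.86670356 11.43439256] 151.82898888429938
dark slot 41 [558.29694323 241.19147437  59.        ] [ 1.20211095 10.62555155] 150.53342902516317
```

View pics/both6.png

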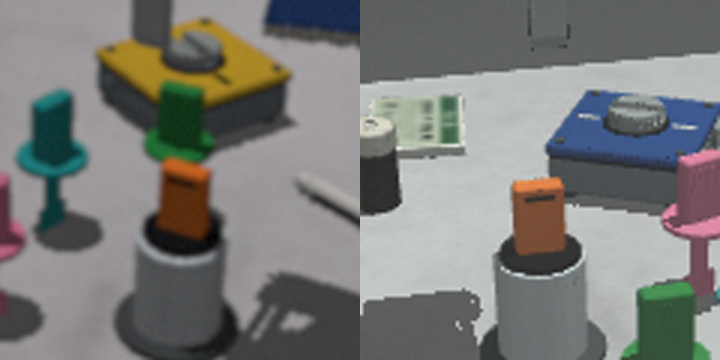

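The key sits upright in its stand, flange on the rim with its top at z=120. The blue slot is still on the marks and the gripper is clear.

```bash
python3 -c "from station import *;print(job_done())"
```

```text
the job is handed in; nothing more can be done
None
```

I turned the blue case's screw clockwise to its stop with the orange key (slot within about 0.3° of the white marks), put the key back upright in its stand, never went near the yellow case, and handed the job in at about 19 s.

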